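# Scribe a line on a short offcut in the sliding jig

## Task

Take the short offcut out of the rack, lay it flat in the nest of the jig's carrier, and push the loaded carrier along its rail until it clicks into the station under the bridge. Then pull the scriber's knob all the way to the near end of its slide and let go of it there, so that it springs back home by itself. Leave the carrier in the station with the offcut in it, and leave everything else on the bench where it is.

Things in the scene. Friction and masses are not known exactly. Their poses are not given: they have to be found in the camera images.
- offcut_short: The workpiece: brown wood block 60 x 90 x 22 mm (own x, y, z), about 60 g, either face or end alike. Origin at the centre of a 60 x 90 face. It starts standing 60 mm tall on a 90 mm edge in a rack slot, thickness (own z) across the slot: there it can only be taken across its 22 mm. In the nest it lies flat (own z vertical), taken across its 60 mm: put it down, tip it over, take it again.
- short_centre (a point): The middle of the short offcut (11 mm from each big face).
- offcut_rack: Fixed plywood rack 110 x 160 mm, floor 6 mm thick, origin at the centre of its underside. Two slots along own x, centred at own y = +45 and -45 mm, each between two walls 38 mm apart, 5 mm thick, 100 mm long, tops at z = 28 mm. One holds the short offcut, the other the long one (which is which varies), standing loosely within 8 mm of the slot's middle.
- scribe_jig: The scribing jig, fixed: plywood base 180 x 350 x 12 mm (own x, y, z), origin at the centre of its underside. The carrier's rail runs along own y. The bridge, an aluminium bar 34 mm wide, z = 68 to 80 mm, crosses along own x at own y = +65 mm on posts at own x = +-78 mm, 36 mm clear above the carrier's deck. On it are two dark end blocks at own x = +-64 mm, up to z = 94 mm.
- carrier (a joint): Travel of the carrier along the jig's own +y, 0 to 0.170 m; at 0 its nest centre is at jig y = -65 mm. A spring ball detent catches it at 0.130 (nest centred under the bridge), with about 1 mm of play; entering or leaving it takes about 4 to 6 N, elsewhere friction of about 1.5 N. It starts between 0 and 0.03.
- carrier_seat (a point): Centre of the nest on the carrier's deck (z = 32 mm); axes as the jig's. The nest is 97 mm along the jig's y by 67 mm along its x, between two end strips (44 mm long) and four corner strips (20 mm long), all 6 mm thick and 10 mm high above the deck; the long sides are open over the middle 57 mm for the fingers. The deck is 100 mm wide.
- carrier_post (a point): Grip point of the carrier's upright dark handle post, 83 mm behind the nest centre (jig -y). Post 16 mm in diameter, from the deck to z = 84 mm with a 20 mm cap up to z = 90 mm; this point is at z = 70 mm, on its axis.
- scriber (a joint): Travel of the scriber slide on the bridge towards the jig's own -x (towards the robot), 0 at home, 0.060 m at its end stop. A spring pulls it home: 4 N at home, 10 N at the end; damped, it returns from the end in about 0.15 s when let go.
- scriber_knob (a point): Grip point on the axis of the scriber's upright black knob, 16 mm in diameter from z = 95 to 124 mm, with a 20 mm cap to z = 131 mm; this point is at z = 113 mm. Its dark block below is 34 x 26 mm, top at z = 95 mm. At home it stands at jig x = +30 mm, y = +65 mm.
- offcut_long: Bystander: light wood block 45 x 130 x 30 mm standing on a 130 mm edge, 45 mm tall, 30 mm across the slot, in the other slot of the rack. Origin at the centre of one 45 x 130 face; own y is its length. Leave it.
- long_centre (a point): The middle of the long offcut.
- jar: Bystander: jar with a red lid, 83 mm in diameter, 167 mm tall, standing; origin under its centre. Leave it.
- sanding_block: Bystander: brown sanding block 64 x 112 x 36 mm lying on the bench (own x, y, z), origin under its centre. Leave it.
- round_tin: Bystander: low round dark tin of screws, 90 mm in diameter, 29 mm high, origin under its centre. Leave it.
There are look-alikes about, which are no part of the job. Leave any green or orange look-alike of the offcut_short alone.

How it is judged:
By the outcome, as a careful person would: the job done as asked, in the order asked, and still so for the second after the job is handed in, with the robot touching nothing.
It also fails if it takes over 72 s, if anything falls off the work surface, if the arm or the gripper's body presses on something with over 40 N, if the wrist force passes 120 N, or if a joint passes its speed limit or range.

## Robot

A 7-joint arm with a two-finger parallel gripper is mounted at the origin on a cart in front of the work surface, level with it; the furniture and walls round the work are solid. World frame = base frame: x ahead of the robot, y to its left, z up, the work surface at z = 0. Lengths are in m, angles in rad, forces in N, time in s.
With the tool pointing down it reaches from about 0.425 to 0.95 m from the base axis. Payload 4.7 kg.
Tool frame: the origin (TCP) lies between the finger pads; the fingertips stand 25 mm ahead of it and the grasp point (between the pads) lies 6 mm ahead of it; z points along the fingers, y is the line along which they close (so a half turn about z gives the same grasp; the last joint's range is limited). The gripper opens to 85 mm and grips with 20 to 120 N. Pads are 22 mm wide; open, the fingers measure 114 mm over their backs; the gripper's body (76 mm by 85 mm) begins 54 mm behind the grasp point. The pads swing forward as they close: fully open they stand 13 mm farther back than shut.
Start: joints at [-1.367, 0.469, -0.049, 1.532, 0.024, 1.141, -0.082], TCP at [0.156, 0.657, 0.223] pointing down, gripper open.
Joint ranges: [-2.59, 2.59], [-0.33, 1.99], [-1.39, 1.29], [0.1, 2.45], [-1.04, 4.18], [0.21, 1.99], [-2.66, 2.66]. Speed limits (rad/s): [2.57, 2.57, 3.14, 3.14, 3.14, 3.14, 3.14].

## Interface

Orientations are given as a 3x3 rotation matrix whose columns are the frame's x, y, z axes.
In Python, from rig import * gives the robot as it stands. Calls block until the motion is done:
- movep(position, orientation): joint-space move of the TCP to a pose.
- move_l(position, attitude=None, feed=0.15, until_force=None): straight line of the TCP; attitude=None keeps the orientation; feed is the mean speed in m/s. With until_force (N) it stops when the force on the tool has changed by that much, and returns True; else False.
- move_joints(angles): joint-space move.
- command_gripper(opening, newtons=None): finger opening in m; newtons is the grip in N (None keeps the last); returns when the fingers have stopped.
- sleep(seconds).
- inverse_kinematics(position, orientation): joint angles nearest the present ones, or None.
- sense(): the state.
- camera(name): name is "side" or "top" or "wrist"; returns (picture, depth): 384x512x3 uint8, red, green, blue; 384x512 float32, m along the optical axis (not along the pixel's ray), 0 where there is no reading.
- camera_params(name): a dict with "K" (3x3 intrinsics, pixels), "position" and "rotation" of the camera in the world; the wrist camera has in their place "tool_from_camera" (4x4, takes a point from camera to tool coordinates, whose origin is the TCP and whose axes are the flange's). Camera axes: x right, y down, z forward; pixel columns grow to the right and rows downward; lengths in m; the calibration is good to about 2 mm. A picture is of the moment at which its call begins: read the wrist's pose just before it. camera_params takes no time and is no camera call.
A pose or a line that the arm cannot do raises Unreachable and nothing moves.
- finish_job(): hands the job in; it is judged then, once.
The state is a dict: "time_s": time; "joint_pos": joint angles; "qd": joint speeds; "joint_efforts": joint torques, N m; "position": TCP position; "tcp_rot": TCP orientation; "wrist_force": force on the tool from outside, world axes, zero at the start; "ft_torque": the same for the moment, N m; "finger_gap": finger opening in m; "gripper_force": force on a finger pad.
Only numpy, scipy, OpenCV 4.12 (cv2) and the standard library are available. Lean on these libraries where they do the work, as an engineer would, in place of code of your own. Each camera call takes 0.05 s, during which the arm holds its last target. There are 200 camera calls.

## Working session

There is one attempt and no reset: what is moved stays moved. The work goes in short steps, each a Python script; the robot and the scene stay as the last script left them, time stands still between calls to the robot, and variables do not carry over. Pictures are saved under pics/ and viewed, at most 10 in all, crops included, and the job is handed in when it is done.

```bash
ls; mkdir -p pics; python3 - <<'E'
from rig import *
import cv2,numpy as np
for n in ("top","side"):
    p,d=camera(n); cv2.imwrite(f"pics/{n}0.png",p[:,:,::-1]); np.savez(f"{n}0.npz",p=p,d=d)
    c=camera_params(n); print(n,c["K"],c["position"],c["rotation"])
s=sense(); print(s["time_s"],s["position"],s["tcp_rot"]); print(camera_params("wrist"))
E
```

```text
pics
top [[499.0810158    0.         257.19840376]
 [  0.         499.0810158  192.59830473]
 [  0.           0.           1.        ]] [ 0.33101181 -0.00905374  1.36212941] [[ 0.00690015 -0.9822129   0.18764385]
 [-0.99995428 -0.00801961 -0.00520736]
 [ 0.00661957 -0.18759934 -0.98222333]]
side [[367.81151857   0.         253.01889689]
 [  0.         367.81151857 187.81514144]
 [  0.           0.           1.        ]] [0.29183139 0.73351489 0.66161557] [[-0.94129143 -0.19038706  0.27878881]
 [-0.33756321  0.54213783 -0.76950481]
 [-0.0046382  -0.81843713 -0.57457737]]
0.1 [0.15557704 0.65623974 0.22174908] [[-9.73025064e-01  2.30699120e-01 -3.76569353e-04]
 [ 2.30699422e-01  9.73023396e-01 -1.80227642e-03]
 [-4.93727921e-05 -1.84053446e-03 -9.99998305e-01]]
{'K': array([[290.61480153,   0.        , 259.85462992],
       [  0.        , 290.61480153, 191.28008033],
       [  0.        ,   0.        ,   1.        ]]), 'tool_from_camera': array([[-1.21259419e-03, -9.49321652e-01, -3.14303882e-01,
         8.17211547e-02],
       [ 9.99999024e-01, -9.33134895e-04, -1.03959215e-03,
        -3.17755949e-04],
       [ 6.93619420e-04, -3.14304836e-01,  9.49321857e-01,
        -1.51170287e-01],
       [ 0.00000000e+00,  0.00000000e+00,  0.00000000e+00,
         1.00000000e+00]])}
```

View pics/top0.png

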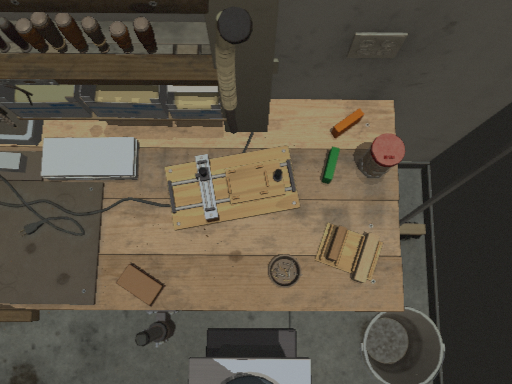

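View pics/side0.png

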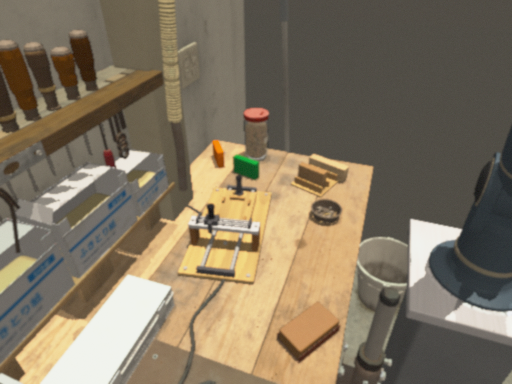

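Top view candidates for the short offcut:
- Brown block in the rack at (338,243), the one I choose.
- Light long offcut in the other slot at (368,257).
- Green look-alike at (331,165).
- Orange look-alike at (348,123).
- Sanding block at (140,285).

The jig's bridge is at about (207,187), the knob at (203,173), the nest at (248,183) and the post at (278,175).

```bash
cat > h.py <<'E'
from rig import *
import cv2,numpy as np
def cam(n):
    c=camera_params(n)
    if n!="wrist": return c["K"],np.array(c["position"]),np.array(c["rotation"])
    s=sense(); T=np.eye(4); T[:3,:3]=s["tcp_rot"]; T[:3,3]=s["position"]
    T=T@c["tool_from_camera"]; return c["K"],T[:3,3],T[:3,:3]
def shot(n,name):
    K,t,R=cam(n); p,d=camera(n); cv2.imwrite(f"pics/{name}.png",p[:,:,::-1])
    np.savez(name+".npz",p=p,d=d,K=K,t=t,R=R); return p,d,K,t,R
def load(name):
    z=np.load(name+".npz"); return z["p"],z["d"],z["K"],z["t"],z["R"]
def ray(u,v,K,t,R,z):
    r=R@np.linalg.solve(K,[u,v,1.]); return t+r*(z-t[2])/r[2]
def cloud(d,K,t,R):
    v,u=np.mgrid[:d.shape[0],:d.shape[1]]
    c=np.stack([(u-K[0,2])/K[0,0]*d,(v-K[1,2])/K[1,1]*d,d],-1); return c@R.T+t
def proj(P,K,t,R):
    c=(np.asarray(P)-t)@R; return (c[...,:2]/c[...,2:])*[K[0,0],K[1,1]]+[K[0,2],K[1,2]]
def down(yaw):  # tool y axis along yaw, z down
    y=np.array([np.cos(yaw),np.sin(yaw),0]); z=np.array([0,0,-1.]); return np.stack([np.cross(y,z),y,z],1)
E
python3 - <<'E'
from h import *
K,t,R=cam("top"); d=np.load("top0.npz")["d"]; C=cloud(d,K,t,R)
for n,u,v,z in [("offcut",338,243,.066),("long",368,257,.05),("green",331,165,.05),("knob",203,173,.131),("nest",248,183,.032),("post",278,175,.09),("tin",284,270,.029),("jar",386,150,.167),("bridgeA",203,157,.08),("bridgeB",210,217,.08),("rackL",322,247,0.028)]:
    print(n,ray(u,v,K,t,R,z).round(3),C[v,u].round(3))
# try overhead view poses
for p in [(.45,-.24,.3),(.52,-.2,.3),(.55,-.0,.35)]:
    for y in (0,np.pi/2,-np.pi/2,np.pi):
        q=inverse_kinematics(p,down(y)); print(p,y,None if q is None else np.round(q,2))
E
```

```text
offcut [ 0.447 -0.227  0.066] [ 0.447 -0.227  0.065]
long [ 0.413 -0.307  0.05 ] [ 0.413 -0.307  0.05 ]
green [ 0.659 -0.215  0.05 ] [ 0.656 -0.213  0.062]
knob [0.616 0.122 0.131] [0.616 0.122 0.13 ]
nest [0.612 0.009 0.032] [0.611 0.009 0.036]
post [ 0.621 -0.07   0.09 ] [ 0.621 -0.07   0.09 ]
tin [ 0.378 -0.088  0.029] [ 0.379 -0.09  -0.001]
jar [ 0.67  -0.334  0.167] [ 0.67  -0.334  0.167]
bridgeA [0.671 0.128 0.08 ] [0.67  0.128 0.084]
bridgeB [0.511 0.106 0.08 ] [0.511 0.106 0.079]
rackL [ 0.44  -0.19   0.028] [ 0.442 -0.193  0.003]
(0.45, -0.24, 0.3) 0 [-0.38  0.16  0.91  1.85 -0.14  1.19  0.57]
(0.45, -0.24, 0.3) 1.5707963267948966 [ 0.62  0.15 -0.24  1.8   0.04  1.2   1.94]
(0.45, -0.24, 0.3) -1.5707963267948966 [-0.38  0.16  0.91  1.85 -0.14  1.19 -1.  ]
(0.45, -0.24, 0.3) 3.141592653589793 [-0.54  0.21  1.12  1.86 -0.2   1.2  -2.49]
(0.52, -0.2, 0.3) 0 [-0.56  0.35  1.12  1.76 -0.33  1.25  0.64]
(0.52, -0.2, 0.3) 1.5707963267948966 [-0.6   0.38  1.19  1.76 -0.37  1.26  2.25]
(0.52, -0.2, 0.3) -1.5707963267948966 [-0.61  0.39  1.22  1.76 -0.39  1.27 -0.86]
(0.52, -0.2, 0.3) 3.141592653589793 [-0.56  0.35  1.12  1.76 -0.33  1.25 -2.5 ]
(0.55, -0.0, 0.35) 0 [-0.68  0.19  0.72  1.68 -0.13  1.31  0.07]
(0.55, -0.0, 0.35) 1.5707963267948966 [-0.62  0.19  0.65  1.68 -0.12  1.31  1.62]
(0.55, -0.0, 0.35) -1.5707963267948966 [-0.84  0.23  0.94  1.69 -0.19  1.32 -1.44]
(0.55, -0.0, 0.35) 3.141592653589793 None
```

```bash
python3 - <<'E'
from h import *
yj=np.radians(8)
def go(p,yaw):
    c=[(np.abs(np.array(q)[6]),y) for y in (yaw,yaw+np.pi,yaw-np.pi) if (q:=inverse_kinematics(p,down(y))) is not None]
    print(c); movep(p,down(min(c)[1]))
movep((.45,.35,.33),down(yj))
movep((.56,.02,.33),down(yj)); shot("wrist","jig1")
go((.45,-.23,.27),np.radians(70.6)); shot("wrist","rack1")
s=sense(); print(s["time_s"],s["position"],s["joint_pos"])
a=cv2.imread("pics/jig1.png"); b=cv2.imread("pics/rack1.png"); cv2.imwrite("pics/both.png",np.hstack([a[:,40:440],b[:,40:440]]))
E
```

```text
[(np.float64(1.7372540869741016), np.float64(1.2322024519079966)), (np.float64(1.2991071945920358), np.float64(4.3737951054977895)), (np.float64(1.2991071945920352), np.float64(-1.9093902016817965))]
4.425 [ 0.45095207 -0.22894048  0.27010547] [-0.45792267  0.20274342  0.99443446  1.90514117 -0.18788341  1.13143846
 -1.29859606]
```

View pics/both.png

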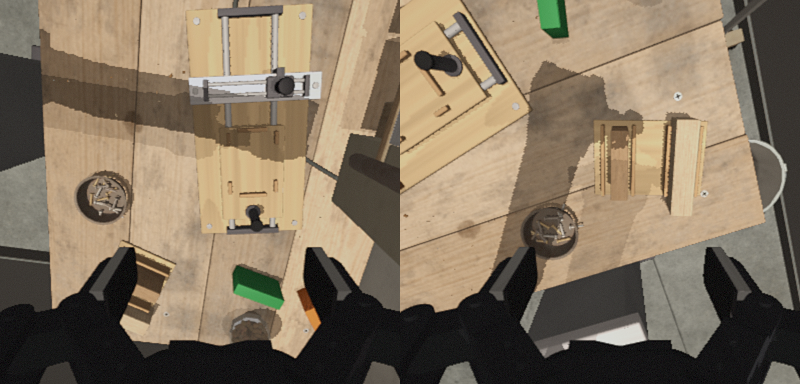

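The crop on the right shows the brown offcut standing in the left slot at about crop (618,160). The light long block is in the right slot (685,165), and green, the tin and the bucket are clear of it. On the left the post cap is at about (255,213), the knob at (285,86) and the nest strips between (230,185) and (275,195).

```bash
cat > meas.py <<'E'
from h import *
def sel(C,lo,hi,xy,r):
    m=(C[...,2]>lo)&(C[...,2]<hi)&(np.hypot(C[...,0]-xy[0],C[...,1]-xy[1])<r); return C[m]
def rect(P):
    (c,s,a)=cv2.minAreaRect((P[:,:2]*1000).astype(np.float32)); return np.round(c,1),np.round(s,1),round(a,1),len(P),np.median(P[:,2]).round(4)
E
python3 - <<'E'
from meas import *
T=np.load("top0.npz"); Ct=cloud(T["d"],*cam("top"))
J=load("jig1"); Cj=cloud(*J[1:]); r=load("rack1"); Cr=cloud(*r[1:])
for n,C in (("top",Ct),("rack",Cr)):
    print(n,"offcut",rect(sel(C,.057,.075,(.447,-.227),.06)))
    print(n,"long",rect(sel(C,.042,.058,(.41,-.305),.08)))
for n,C in (("top",Ct),("jig",Cj)):
    print(n,"bridge",rect(sel(C,.076,.084,(.59,.115),.1)))
    print(n,"post",rect(sel(C,.082,.098,(.62,-.07),.03)))
    print(n,"knob",rect(sel(C,.122,.138,(.616,.122),.03)))
    P=sel(C,.038,.047,(.612,.005),.075); print(n,"strips",rect(P) if len(P)>5 else 0)
    P=sel(C,.005,.018,(.6,.06),.21); print(n,"base",rect(P))
# edges of bench items for free area
P=sel(Ct,.005,.2,(.43,.14),.14); print("obst",len(P),P[:,:2].min(0) if len(P) else 0)
E
```

```text
top offcut (array([ 448.7, -225.9]), array([22.4, 89.7]), 70.2, 307, np.float64(0.0665))
top long (array([ 412.8, -304.1]), array([ 31.5, 130. ]), 70.4, 596, np.float64(0.0512))
rack offcut (array([ 446.2, -226.3]), array([22. , 89.7]), 70.2, 1253, np.float64(0.066))
rack long (array([ 410. , -304.7]), array([ 30.6, 129.2]), 70.2, 2318, np.float64(0.0511))
top bridge (array([592.4, 119.6]), array([171. ,  37.9]), 10.7, 451, np.float64(0.0803))
top post (array([629. , -71.2]), array([17.8, 17.8]), 37.7, 42, np.float64(0.0915))
top knob (array([622.3, 123.2]), array([18.1, 17.5]), 82.9, 50, np.float64(0.1315))
top strips (array([615.8,  -0.9]), array([ 92.6, 134.7]), 17.0, 168, np.float64(0.0414))
top base (array([592.1,  59.8]), array([410.6, 392.6]), 82.6, 5153, np.float64(0.012))
jig bridge (array([590.3, 119.1]), array([172.2,  38.8]), 10.8, 2240, np.float64(0.08))
jig post (array([625.8, -71.5]), array([17.9, 18.5]), 9.5, 135, np.float64(0.0899))
jig knob (array([619.7, 122.1]), array([18.7, 18.5]), 54.2, 252, np.float64(0.1308))
jig strips (array([613. ,  -2.7]), array([ 78.9, 132.9]), 10.3, 469, np.float64(0.0419))
jig base (array([660. ,  68.3]), array([298.9, 359.6]), 10.7, 14833, np.float64(0.012))
obst 1940 [0.29075445 0.00212939]
```

```bash
python3 - <<'E'
from meas import *
from scipy.spatial import cKDTree
T=np.load("top0.npz"); C=cloud(T["d"],*cam("top")); P=C[(C[...,2]>.008)&(C[...,2]<.3)&(T["d"]>0)][:,:2]
t=cKDTree(P); res=[]
for x in np.arange(.38,.56,.01):
    for y in np.arange(-.12,.36,.01):
        if np.hypot(x,y)>.45: res.append((t.query((x,y))[0].round(3),x.round(2),y.round(2)))
res.sort(reverse=True); print(*[tuple(map(float,r)) for r in res[:8]],sep="\n")
o=np.array([.4474,-.2261]); yaw=np.radians(-109.8)
command_gripper(.05)
move_l((*o,.14),down(yaw)); 
print("hit",move_l((*o,.060),feed=.1,until_force=8)); 
print(command_gripper(0.0,40)); s=sense(); print(s["finger_gap"],s["gripper_force"],s["position"],s["wrist_force"])
move_l((*o,.16)); s=sense(); print(s["finger_gap"],s["wrist_force"],s["time_s"])
E
```

```text
Traceback (most recent call last):
AttributeError: 'float' object has no attribute 'round'
```

```bash
python3 - <<'E'
from meas import *
from scipy.spatial import cKDTree
T=np.load("top0.npz"); C=cloud(T["d"],*cam("top")); P=C[(C[...,2]>.008)&(C[...,2]<.3)&(T["d"]>0)][:,:2]
t=cKDTree(P); res=[]
for x in np.arange(.38,.56,.01):
    for y in np.arange(-.12,.36,.01):
        if np.hypot(x,y)>.45: res.append((round(t.query((x,y))[0],3),round(x,2),round(y,2)))
res.sort(reverse=True); print(*[tuple(map(float,r)) for r in res[:8]],sep="\n")
o=np.array([.4474,-.2261]); yaw=np.radians(-109.8)
command_gripper(.05)
move_l((*o,.14),down(yaw)); 
print("hit",move_l((*o,.060),feed=.1,until_force=8)); 
print(command_gripper(0.0,40)); s=sense(); print(s["finger_gap"],s["gripper_force"],s["position"],s["wrist_force"])
move_l((*o,.16)); s=sense(); print(s["finger_gap"],s["wrist_force"],s["time_s"])
E
```

```text
(0.053, 0.43, 0.2)
(0.053, 0.42, 0.2)
(0.052, 0.43, 0.19)
(0.051, 0.42, 0.19)
(0.05, 0.41, 0.2)
(0.047, 0.44, 0.19)
(0.047, 0.44, 0.18)
(0.046, 0.44, 0.2)
hit False
False
-5.1438195629857756e-05 0.0 [ 0.44744541 -0.22605101  0.0600613 ] [-0.49646839 -0.01847902 -0.49905936]
9.110305653150025e-05 [-0.35093025  0.03680495 -0.1912104 ] 8.1833
```

```bash
python3 - <<'E'
from meas import *
command_gripper(.05)
shot("wrist","rack2"); shot("top","top1"); print(sense()["position"])
for n in ("top1","rack2"):
    z=load(n); C=cloud(*z[1:])
    for q in ((.447,-.226),):
        P=sel(C,.057,.1,q,.07); print(n,rect(P) if len(P)>5 else 0)
a=cv2.imread("pics/rack2.png"); b=cv2.imread("pics/top1.png")[190:310,280:420]; b=cv2.resize(b,None,fx=2.8,fy=2.8); cv2.imwrite("pics/m.png",np.hstack([a[:,80:440],np.pad(b,((0,384-b.shape[0]),(0,0),(0,0)))]))
E
```

```text
[ 0.44738763 -0.22611751  0.1599684 ]
top1 0
rack2 (array([ 446.2, -226.2]), array([22. , 90.3]), 70.8, 2398, np.float64(0.066))
```

View pics/m.png

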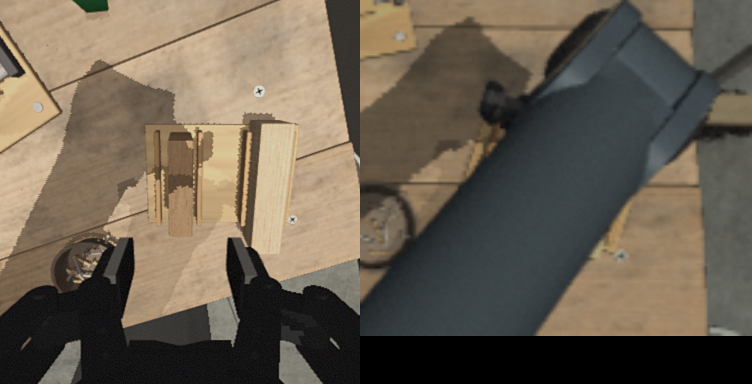

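```bash
python3 - <<'E'
from meas import *
ims=[]
z=camera_params("wrist"); K=z["K"]; M=z["tool_from_camera"]
for g in (None,.085,.03,0.):
    r=None if g is None else command_gripper(g,40)
    s=sense(); p,d=camera("wrist"); C=cloud(d,K,M[:3,3],M[:3,:3])
    m=(C[...,2]>-.03)&(C[...,2]<.06)&(d>0)&(abs(C[...,0])<.05)
    P=C[m]; L=P[P[:,1]<0];Rr=P[P[:,1]>0]
    print(g,r,s["finger_gap"],s["time_s"],len(P),P[:,2].max() if len(P) else 0, L[:,1].max() if len(L) else 0,Rr[:,1].min() if len(Rr) else 0)
    ims.append(p[180:384,120:400,::-1])
cv2.imwrite("pics/g.png",np.vstack([np.hstack(ims[:2]),np.hstack(ims[2:])]))
E
```

```text
None None 0.050199333133403565 8.8167 1138 -0.011154841804837667 -0.024483906260565794 0.024937234612971756
0.085 False 0.08498059958567858 9.3083 559 -0.020493692540953484 -0.04176219699283378 0.042258171486674184
0.03 False 0.029983997063743936 9.9333 1115 -0.008286571093456402 -0.014571593074825234 0.015021793036625639
0.0 False 0.00013702062579392432 10.3833 828 -0.011961697029488183 -8.788015472870406e-07 1.3495730974080072e-06
```

View pics/g.png

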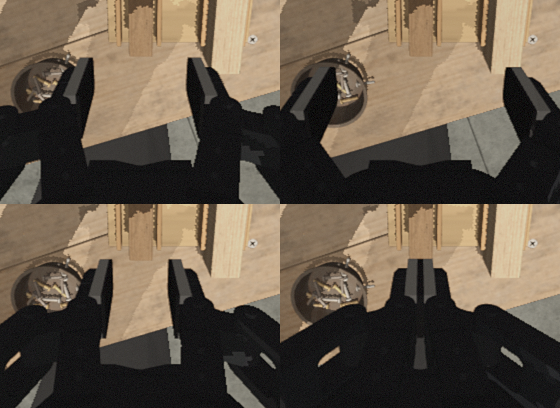

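The gripper closes properly, but the wrist depth puts the fingertips about 8–20 mm behind the reported TCP, not 25 mm ahead of it. That is a shift of about 33 mm, and it explains closing just above the block's 66 mm top. I'll use the measured tip offset, with contact guards.

```bash
cat >> h.py <<'E'
TIP=lambda g: np.interp(g,[0,.03,.05,.085],[.0075,.0083,.011,.0205])  # tip height above TCP z (tool down)
def st(*k):
    s=sense(); print(round(s["time_s"],2),"gap",round(s["finger_gap"],4),"pos",np.round(s["position"],4),"F",np.round(s["wrist_force"],1),*k); return s
E
python3 - <<'E'
from h import *
o=np.array([.4468,-.2261])
command_gripper(.05)
print("hit",move_l((*o,.028),feed=.12,until_force=6)); st()
command_gripper(0.0,40); st()
move_l((*o,.15)); st()
shot("wrist","held")
E
```

```text
hit False
12.22 gap 0.0498 pos [ 0.4473 -0.2264  0.0286] F [-0.1  0.3  0.1]
12.57 gap 0.0214 pos [ 0.4473 -0.2262  0.0286] F [-0.7  1.2  5.3]
13.54 gap 0.0215 pos [ 0.4462 -0.2256  0.1492] F [-0.2 -0.3 -1.5]
```

```bash
python3 - <<'E'
from h import *
yj=np.radians(10.55); jx=np.array([np.cos(yj),np.sin(yj)]); D=down(yj)
s=np.array([.465,.135])
movep((*s,.18),D); st()
move_l((*s,.05)); print(move_l((*s,.0205),feed=.04,until_force=4)); a=st()
z=a["position"][2]
command_gripper(.05); move_l((*s,.12),feed=.3)
command_gripper(0); 
p=s+.042*jx; move_l((*p,.12),feed=.3); move_l((*p,.048-.0075),feed=.3); st()
p=s-.004*jx; print(move_l((*p,.048-.0075),feed=.12)); st()
p=s+.02*jx; move_l((*p,.15),feed=.3); 
v=s-.10*jx
movep((.43,.10,.26),D); shot("wrist","lay"); st()
E
```

```text
14.95 gap 0.0217 pos [0.4651 0.1337 0.1798] F [ 0.4 -1.2 -1.4]
True
16.62 gap 0.0211 pos [0.4648 0.1349 0.0225] F [1.1 0.2 2.9]
18.73 gap 0.0003 pos [0.5054 0.1421 0.0404] F [ 1.  -0.7  0.9]
False
19.26 gap 0.0001 pos [0.4626 0.1349 0.0419] F [ 0.3  0.2 -0.5]
20.42 gap -0.0001 pos [0.4293 0.1005 0.2585] F [-0.8  0.4 -0.5]
```

View pics/lay.png

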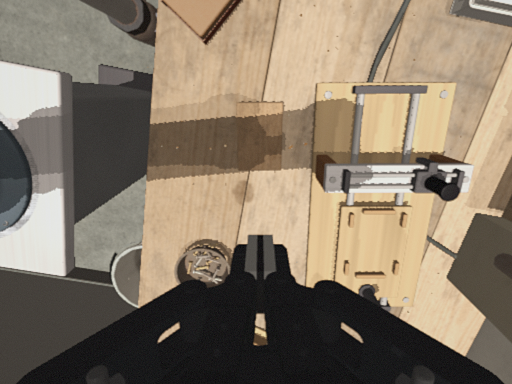

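The block lies flat on the bench at about (262,135), and the jig is undisturbed with its empty nest at about (375,243). Next I'll measure both, then grasp and place.

```bash
python3 - <<'E'
from meas import *
z=load("lay"); C=cloud(*z[1:])
print(rect(sel(C,.015,.03,(.43,.13),.08)))
print("post",rect(sel(C,.082,.098,(.626,-.07),.03)),"bridge",rect(sel(C,.076,.084,(.59,.119),.1)),"knob",rect(sel(C,.122,.138,(.62,.122),.03)))
# nest strips by cluster
m=((C[...,2]>.038)&(C[...,2]<.047)&(np.hypot(C[...,0]-.612,C[...,1]-.009)<.075)).astype(np.uint8)
n,l,stt,_=cv2.connectedComponentsWithStats(m)
for i in range(1,n):
    if stt[i,4]>15: print(rect(C[l==i]))
E
```

```text
(array([448.4, 131.7]), array([114.3,  89.9]), 10.5, 3139, np.float64(0.0221))
post (array([0., 0.]), array([0., 0.]), 0.0, 0, np.float64(nan)) bridge (array([590.1, 119.8]), array([172.7,  39.9]), 10.6, 2329, np.float64(0.0799)) knob (array([619.5, 122.4]), array([18.5, 19.5]), 27.1, 332, np.float64(0.1306))
(array([601. ,  59.4]), array([44.1,  7. ]), 11.1, 160, np.float64(0.0415))
(array([567.4,  40.1]), array([ 6.1, 19.1]), 12.3, 65, np.float64(0.0418))
(array([639.3,  54.2]), array([ 6.6, 19. ]), 13.8, 72, np.float64(0.0414))
(array([581.5, -34.7]), array([ 5.8, 18.4]), 11.8, 55, np.float64(0.0418))
(array([653.2, -21.8]), array([ 6.2, 19.1]), 15.0, 60, np.float64(0.0415))
(array([619.9, -41.3]), array([43.2,  7.2]), 9.8, 147, np.float64(0.0414))
  return _methods._mean(a, axis=axis, dtype=dtype,
  ret = ret.dtype.type(ret / rcount)
```

```bash
python3 - <<'E'
from meas import *
z=load("lay"); C=cloud(*z[1:])
m=((C[...,2]>.018)&(C[...,2]<.026)&(np.hypot(C[...,0]-.43,C[...,1]-.13)<.09)).astype(np.uint8)
m=cv2.morphologyEx(m,cv2.MORPH_OPEN,np.ones((3,3)))
n,l,stt,_=cv2.connectedComponentsWithStats(m); i=1+np.argmax(stt[1:,4]); r=rect(C[l==i]); print(r)
b=np.array(r[0])/1000; assert abs(sorted(r[1])[0]-60)<4 and abs(sorted(r[1])[1]-90)<4
D=down(np.radians(10.6)); nest=np.array([.6104,.0093])
command_gripper(.08); move_l((*b,.06),D,feed=.3); print(move_l((*b,-.010),feed=.1,until_force=6)); st()
command_gripper(0.0,40); a=st(); zg=a["position"][2]
move_l((*b,.13),feed=.3); st()
movep((*nest,.13),D)
print(move_l((*nest,zg+.042),feed=.15,until_force=8)); st()
print(move_l((*nest,zg+.030),feed=.04,until_force=6)); st("zg",zg)
shot("side","s1"); shot("wrist","n1")
E
```

```text
(array([421.7, 126.7]), array([60. , 89.9]), 10.5, 3107, np.float64(0.0221))
False
22.83 gap 0.0799 pos [ 0.4222  0.1268 -0.0095] F [-0.1  0.7  0.5]
23.15 gap 0.0594 pos [ 0.4223  0.1269 -0.0092] F [-0.3  0.6  5.8]
23.77 gap 0.0592 pos [0.4212 0.127  0.1301] F [-0.8 -0.4 -1.3]
True
25.32 gap 0.0593 pos [0.608  0.011  0.0322] F [-1.2  0.2  7.1]
True
25.52 gap 0.059 pos [0.6086 0.0101 0.0314] F [-0.3 -0.3  7. ] zg -0.009197988713216788
```

```bash
python3 - <<'E'
from meas import *
D=down(np.radians(10.6)); nest=np.array([.6104,.0093])
move_l((*nest,.036),D,feed=.1); sleep(.3); st()
z=shot("wrist","n2"); C=cloud(*z[1:]); yj=np.radians(10.6)
R=np.array([[np.cos(yj),np.sin(yj)],[-np.sin(yj),np.cos(yj)]])
Q=C.copy(); Q[...,:2]=(C[...,:2]-nest)@R.T*1000
P=Q[(Q[...,2]>.055)&(Q[...,2]<.08)&(abs(Q[...,0])<60)&(abs(Q[...,1])<75)]
print("block",np.percentile(P,[1,99],axis=0).round(3),len(P))
P=Q[(Q[...,2]>.037)&(Q[...,2]<.047)&(abs(Q[...,0])<45)&(abs(Q[...,1])<75)]
print("strips",np.percentile(P,[2,98],axis=0).round(3),len(P))
a=z[0][:,:,::-1]; b=cv2.imread("pics/s1.png")[170:250,180:290]; b=cv2.resize(b,None,fx=2.6,fy=2.6); b=np.pad(b,((0,384-b.shape[0]),(0,0),(0,0)))
cv2.imwrite("pics/n2m.png",np.hstack([a,b]))
E
```

```text
26.18 gap 0.0593 pos [0.6102 0.0094 0.0357] F [ 0.2 -0.6 -0.8]
block [[-40.516 -40.157   0.058]
 [ 37.771  45.358   0.078]] 22738
strips [[-3.7788e+01 -4.5017e+01  3.8000e-02]
 [ 3.9507e+01  5.3638e+01  4.6000e-02]] 1941
```

View pics/n2m.png

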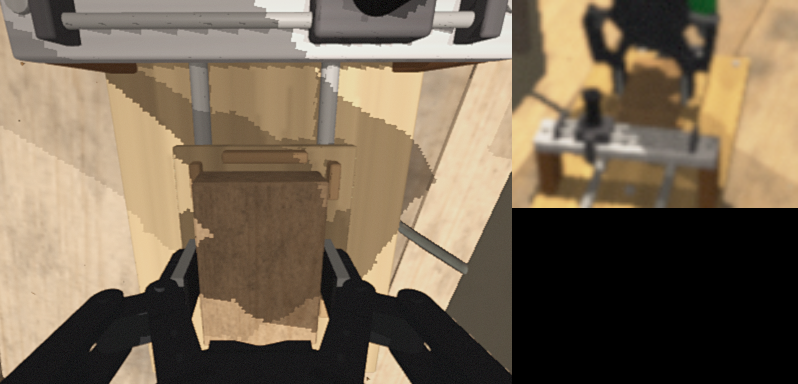

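```bash
python3 - <<'E'
from meas import *
nest=np.array([.6104,.0093]); yj=np.radians(10.6)
z=load("n2"); C=cloud(*z[1:])
R=np.array([[np.cos(yj),np.sin(yj)],[-np.sin(yj),np.cos(yj)]])
Q=C.copy(); Q[...,:2]=(C[...,:2]-nest)@R.T*1000
P=Q[(abs(Q[...,2]-.067)<.004)&(abs(Q[...,0])<40)&(Q[...,1]>10)&(Q[...,1]<60)]
print("block",np.percentile(P,[.5,99.5],axis=0).round(3),cv2.minAreaRect(P[:,:2].astype(np.float32)))
m=((Q[...,2]>.0385)&(Q[...,2]<.046)&(abs(Q[...,0])<45)&(abs(Q[...,1])<60)).astype(np.uint8)
n,l,s,_=cv2.connectedComponentsWithStats(m)
for i in range(1,n):
    if s[i,4]>40: P=Q[l==i]; print(s[i],np.percentile(P,[1,99],axis=0).round(3).tolist())
E
```

```text
block [[-34.984  10.186   0.063]
 [ 32.071  45.433   0.07 ]] ((-1.4670181274414062, 27.90999412536621), (35.81966018676758, 72.4842758178711), 89.99127197265625)
[ 221  151   87   13 1044] [[-20.242, 47.874, 0.039], [22.256, 53.737, 0.043]]
[188 163  13  27 185] [[-38.403, 35.216, 0.039], [-32.528, 47.525, 0.043]]
[327 163  14  37 421] [[34.315, 28.383, 0.039], [40.26, 47.596, 0.043]]
[319 294   8  24 114] [[34.661, -48.775, 0.04], [39.328, -33.274, 0.043]]
```

```bash
python3 - <<'E'
from meas import *
nest=np.array([.6104,.0093]); yj=np.radians(10.6); jx=np.array([np.cos(yj),np.sin(yj)]); jy=np.array([-jx[1],jx[0]])
z=load("n2"); C=cloud(*z[1:]); Q=(C[...,:2]-nest)@np.stack([jx,jy]).T*1000
P=Q[(abs(C[...,2]-.067)<.003)&(abs(Q[...,0])<40)&(Q[...,1]>30)&(Q[...,1]<44)]
w=np.percentile(P[:,0],[1,99]); print(w); bx=w.mean()
dx=np.clip(1.0-bx,-1,3.5)/1000
t=nest+dx*jx-.0009*jy; D=down(yj); print(dx)
move_l((*t,.036),D,feed=.1); sleep(.2); st()
print(move_l((*t,.0235),feed=.03,until_force=6)); st()
E
```

```text
[-30.53582608  27.91773166]
0.0023090472134791843
26.68 gap 0.0591 pos [0.6128 0.0088 0.036 ] F [-0.4  0.2 -0.9]
True
27.15 gap 0.0591 pos [0.6124 0.009  0.0228] F [-0.3  0.3  5.2]
```

```bash
python3 - <<'E'
from meas import *
yj=np.radians(10.6); jx=np.array([np.cos(yj),np.sin(yj)]); jy=np.array([-jx[1],jx[0]]); D=down(yj)
n=np.array([.6109,.0089]); p=n-.083*jy
s=sense()["position"]
command_gripper(.08); move_l((s[0],s[1],.13),feed=.3)
command_gripper(.05); move_l((*p,.13),feed=.3)
shot("wrist","post")
print(move_l((*p,.044),feed=.15,until_force=6)); st()
command_gripper(0,40); st()
t=p+.098*jy; move_l((*t,.044),feed=.12); sleep(.1); st()
for k in range(100,120,2):
    t=p+k/1000*jy; move_l((*t,.044),feed=.05); sleep(.15)
    a=sense(); print(k,((a["position"][:2]-p)@jy*1000).round(2),"Fy",(a["wrist_force"][:2]@jy).round(2),round(a["time_s"],2))
    if k>=112: break
E
python3 - <<'E'
import sys; sys.path.insert(0,'.')
E
```

```text
False
29.6 gap 0.0501 pos [ 0.6268 -0.0726  0.0446] F [-0.1 -0.2  1.5]
30.0 gap 0.0179 pos [ 0.6284 -0.0726  0.0453] F [3.8 0.6 1.7]
31.07 gap 0.0179 pos [0.61   0.0238 0.0453] F [4.9 1.5 6.3]
100 98.03 Fy -2.84 31.47
102 98.51 Fy -5.22 31.87
104 100.98 Fy -4.71 32.27
106 104.2 Fy -2.89 32.67
108 107.14 Fy -0.56 33.07
110 109.29 Fy -0.3 33.47
112 111.19 Fy 0.05 33.87
```

```bash
python3 - <<'E'
from meas import *
yj=np.radians(10.6); jx=np.array([np.cos(yj),np.sin(yj)]); jy=np.array([-jx[1],jx[0]]); D=down(yj)
n=np.array([.6109,.0089]); p=n-.083*jy; t=p+.112*jy
command_gripper(.05); move_l((*t,.16),feed=.3)
v=np.array([.60,.0])
move_l((*(t-.06*jy),.24),D,feed=.3); z=shot("wrist","det"); st()
C=cloud(*z[1:]); b0=np.array([.5902,.1194]); Q=(C[...,:2]-b0)@np.stack([jx,jy]).T*1000; Z=C[...,2]
def pr(nm,m): P=Q[m]; print(nm,len(P),np.percentile(P,[2,98],axis=0).round(1).tolist() if len(P) else 0)
pr("bridge",(abs(Z-.08)<.003)&(abs(Q[...,0])<90)&(abs(Q[...,1])<25)&(abs(Q[...,0])>40))
pr("postcap",(abs(Z-.09)<.005)&(abs(Q[...,0])<25)&(abs(Q[...,1]+83)<25))
pr("block",(abs(Z-.054)<.004)&(abs(Q[...,0])<40)&(abs(Q[...,1]+30)<25))
pr("knob",(abs(Z-.131)<.005)&(abs(Q[...,0]-30)<25)&(abs(Q[...,1])<25))
E
```

```text
35.34 gap 0.0502 pos [ 0.6155 -0.0208  0.2381] F [ 0.7  0.9 -0.1]
bridge 2506 [[-84.1, -19.3], [84.6, 13.4]]
postcap 303 [[-8.0, -93.0], [9.1, -75.5]]
block 1619 [[-29.3, -45.6], [28.1, -18.2]]
knob 568 [[21.2, -11.8], [38.9, 5.9]]
```

View pics/det.png

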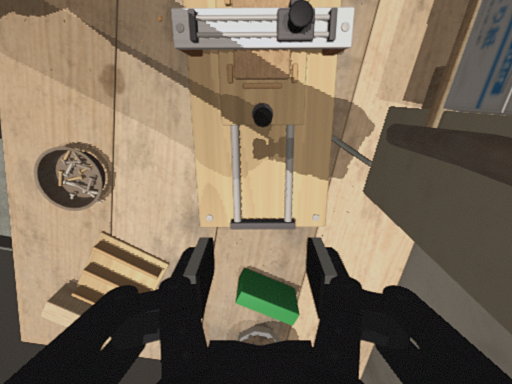

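The carrier's post is at (262,115), just in front of the bridge. The block is seated in the nest and its visible end is at (265,75). The pushing force rose to 5 N and fell to 0, so the detent has caught. Next is the scriber.

```bash
python3 - <<'E'
from h import *
yj=np.radians(10.6); jx=np.array([np.cos(yj),np.sin(yj)]); D=down(yj-np.pi/2)
k=np.array([.620,.1222])
movep((*k,.20),D); print(move_l((*k,.0905),feed=.15,until_force=6)); st()
command_gripper(0,80); a=st(); k0=a["position"][:2]
t=k0-.067*jx; h=move_l((*t,a["position"][2]),feed=.06,until_force=24); b=st(h)
print("travel",(k0-b["position"][:2])@jx, "Fx",b["wrist_force"][:2]@jx)
E
```

```text
False
37.6 gap 0.0502 pos [0.6208 0.1219 0.0914] F [ 0.2 -0.2  0.6]
38.02 gap 0.0166 pos [0.6205 0.1228 0.0916] F [-0.9  0.9  5.2]
39.02 gap 0.0168 pos [0.5638 0.1119 0.0918] F [10.3  0.1 -8.3] True
travel 0.0577245101339839 Fx 10.193289002755284
```

```bash
python3 - <<'E'
from h import *
yj=np.radians(10.6); jx=np.array([np.cos(yj),np.sin(yj)])
a=sense(); p=a["position"]; 
for d in (.002,.004,.006,.008):
    t=p[:2]-d*jx; h=move_l((*t,.0916),feed=.03,until_force=22); sleep(.1); b=sense()
    print(d,h,"travel",np.array([.6205,.1228])@jx-b["position"][:2]@jx,"F",b["wrist_force"].round(1),b["finger_gap"])
    if b["wrist_force"][:2]@jx>24: break
shot("side","pull")
E
```

```text
0.002 False travel 0.05673502457698543 F [ 9.1  1.5 -7.1] 0.016618942746478675
0.004 False travel 0.05866281556382624 F [10.1  1.1 -6.8] 0.016531977173783102
0.006 False travel 0.05962227324783864 F [13.   1.5 -9.7] 0.016642854164125063
0.008 False travel 0.059608916892254116 F [ 16.9   1.9 -15.3] 0.017066430691978655
```

The travel has stopped at 59.6 mm while the force keeps rising, so this is the end stop. I'll let go here.

```bash
python3 - <<'E'
from meas import *
yj=np.radians(10.6); jx=np.array([np.cos(yj),np.sin(yj)]); jy=np.array([-jx[1],jx[0]])
command_gripper(.06); sleep(.4); p=st()["position"]
move_l((p[0],p[1],.22),feed=.3)
movep((.45,.25,.33),down(yj)); movep
z=shot("top","topF"); st()
C=cloud(*z[1:])
print("knob",rect(sel(C,.122,.138,(.62,.122),.05)),"bridge",rect(sel(C,.076,.084,(.59,.119),.1)),"post",rect(sel(C,.082,.098,(.605,.038),.035)))
cv2.imwrite("pics/fin.png",cv2.resize(z[0][120:300,110:410,::-1],None,fx=2.5,fy=2.5))
E
```

```text
41.36 gap 0.0598 pos [0.5559 0.1104 0.0916] F [0.  0.5 0.4]
42.84 gap 0.0599 pos [0.4499 0.2487 0.3287] F [ 0.1 -0.3 -0.1]
knob (array([622.3, 123.5]), array([18.5, 18.1]), 43.7, 49, np.float64(0.1313)) bridge (array([593.2, 119.6]), array([173.3,  37.6]), 10.9, 465, np.float64(0.0803)) post (array([608.6,  37.1]), array([19.2, 15.7]), 1.7, 44, np.float64(0.0902))
```

View pics/fin.png

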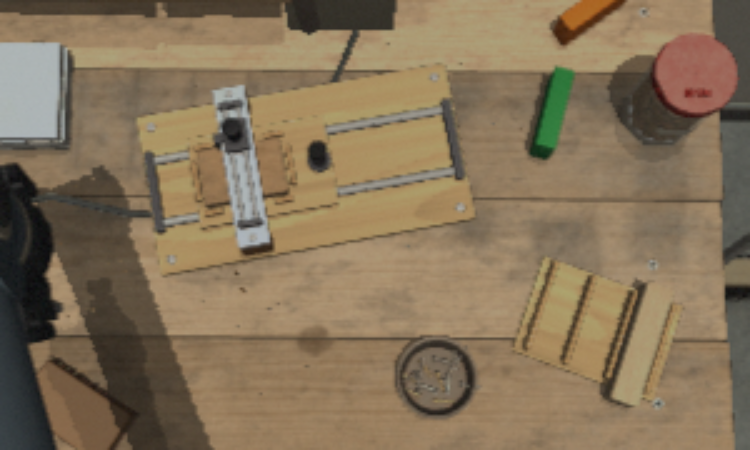

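```bash
python3 -c "
from rig import *
print(finish_job())"
```

```text
the job is handed in; nothing more can be done
None
```

The job is handed in at about 43 s: the offcut lies in the carrier's nest, the carrier is in the station under the bridge, and the scriber was pulled to its end stop, let go and is back home; the final top view shows nothing else moved.

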